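# Lock the motif master and hold the stamp block in the engraver's corner

## Task

Seat the brass motif master fully down in the pocket of the engraving bed and then swing the red locking lever fully shut over it. Then set the pale beech stamp block flat on the bed and press it into the corner, its long side firmly against the long stop and its short side firmly against the short stop at the same time, and finish while still holding and pressing it there, without letting go, so that I can tighten the clamps. Leave the other things on the bench where they are.

Things in the scene. Friction and masses are not known exactly. Their poses are not given: they have to be found in the camera images.
- bed: flat aluminium bed plate of a copy engraver, 260 x 360 x 12 mm, fixed to the bench. The origin is on its underside, the plate spans x -120..140, y -180..180, z 0..12 in its own frame. Its x points away from the robot (turned by up to 0.2 rad), y to the left, z up. A green pantograph linkage is parked along its far edge (x 117..138, y -150..110, up to 66 above the bench). The two stops are on its right half, the socket with the lever on its left half.
- pocket (a point): centre of the floor of the socket's rectangular pocket, axes as the bed's; at bed x 0, y +80, 18 mm above the bench. The pocket is 33 (bed x) x 43 (bed y) mm with a 2 mm chamfer, 10 deep; the dark steel socket block around it is 70 x 66 and its top is 28 above the bench.
- master: the brass motif master, a block 30 (its x) x 40 (its y) x 30 mm high with a dark motif on its top, 0.2-0.4 kg; origin at the centre of its underside. It fits the pocket with its 40 side along the bed's y, either way round; seated it stands 20 mm proud of the socket.
- lever (a joint): angle of the red locking lever about an upright pivot: 0 = fully shut (end stop; the arm points along the bed's -y, across the middle of the master's top, 4 mm above it), 1.65 = fully open (arm points to the bed's -x). Turns anticlockwise seen from above as it shuts; light friction (about 1 N at the knob), it stays where it is left. The arm is 16 wide, its underside 52 and its top 60 above the bench.
- lever_knob (a point): centre of the top face of the red upright knob at the lever's free end: diameter 16, from 60 up to 80 mm above the bench, 105 mm from the pivot.
- lever_pivot (a point): point on the lever's pivot axis at the height of the knob's top; at bed x 0, y +135 (55 mm to the bed's +y of the pocket centre). Pivot hub diameter 24.
- block: the pale beech stamp block, 50 (its x) x 80 (its y) x 36 mm high, with a whitish face on top, about 0.08-0.15 kg; origin at the centre of its underside. Either way round will do. The stops reach only 12 mm up its sides, so pushing it high up tends to tip it a little and press it onto the bed, and friction there eats part of a push.
- long_stop: blue-painted steel strip fixed on the bed, the stop for the block's 80 mm side: its working face runs along the bed's y and looks to the bed's -x (towards the robot); 115 long, 14 thick, 12 high above the bed. Origin: at the corner, bed-top height.
- short_stop: blue-painted steel strip fixed on the bed, the stop for the block's 50 mm side: its working face runs along the bed's x and looks to the bed's +y (left); 75 long, 14 thick, 12 high above the bed. Origin: at the corner, bed-top height.
- corner (a point): the inner corner where the two working faces and the bed's top meet; axes as the bed's; at bed x +60, y -140, 12 mm above the bench. A block home in the corner has its origin 25 mm to the bed's -x and 40 mm to the bed's +y of this point.
- walnut_block: dark walnut stamp block, a spare of the same size as the beech one (50 x 80 x 36); leave alone. Origin on or near its underside
- rivet_tin: closed steel tin, diameter 64, height 35; leave alone. Origin on or near its underside
- tape_case: round yellow tape-measure case, diameter 56, height 18; leave alone. Origin on or near its underside
- green_thread: green thread cone, foot diameter 60, height 98; leave alone. Origin on or near its underside
- mallet: steel-headed hammer with a wooden handle, 240 long, lying on the bench; leave alone. Origin on or near its underside
- awl: awl with a handle, 160 long, lying on the bench; leave alone. Origin on or near its underside

How it is judged:
On the way, in this order (a step that is already met when the one before it is completed fails the run):
1. the master sits fully down in the pocket while the lever is still open (horizontal distance between master and pocket below 0.004 m and z of master in the frame of pocket between -0.003 and 0.003 m and angle between the y axis of master and the y axis of bed, either way round below 0.1 rad and value of joint lever above 0.9 rad), for 0.2 s.
2. the lever is fully shut over the seated master (horizontal distance between master and pocket below 0.004 m and z of master in the frame of pocket between -0.003 and 0.003 m and angle between the y axis of master and the y axis of bed, either way round below 0.1 rad and value of joint lever below 0.1 rad), for 0.2 s.
At the end, for the whole second after the job is handed in: Master seated in the pocket (4 mm sideways, 3 mm height, 0.1 rad), lever under 0.1 rad. Beech block flat on the bed (3 mm, 0.05 rad), square (0.05 rad) and home in the corner (3 to 4 mm), over 1.5 N against each stop and from the fingers, at rest through the last second (all of step 2 and x of block in the frame of corner between -0.029 and -0.022 m and y of block in the frame of corner between 0.037 and 0.044 m and z of block in the frame of corner between -0.003 and 0.003 m and angle between the y axis of block and the y axis of bed, either way round below 0.05 rad and angle between block's own z axis and vertical below 0.05 rad and contact force between block and long_stop above 1.5 N and contact force between block and short_stop above 1.5 N and contact force between the fingers and block above 1.5 N and linear speed of block below 0.02 m/s); the arm keeps its last pose, push and grip.
It fails at once if one of the other loose things on the bench is moved by more than 3 cm (distance of any of walnut_block, rivet_tin, tape_case, green_thread, mallet, awl from where it was at the start of the episode above 0.03 m).
It also fails if it takes over 72 s, if anything falls off the work surface, if the arm or the gripper's body presses on something with over 40 N, if the wrist force passes 120 N, or if a joint passes its speed limit or range.

## Robot

A 7-joint arm with a two-finger parallel gripper is mounted at the origin on the work surface. World frame = base frame: x ahead of the robot, y to its left, z up, the work surface at z = 0. Lengths are in m, angles in rad, forces in N, time in s.
With the tool pointing down it reaches from about 0.425 to 0.875 m from the base axis. Payload 8.4 kg.
Tool frame: the origin (TCP) lies at the very end of the fingers, on their centre line; the grasp point (between the pads) lies 19 mm behind it; z points along the fingers, y is the line along which they close (so a half turn about z gives the same grasp; the last joint's range is limited). The gripper opens to 87 mm and grips with 3 to 60 N. Pads are 19 mm wide; open, the fingers measure 117 mm over their backs; the gripper's body (75 mm by 190 mm) begins 51 mm behind the grasp point.
Start: joints at [-1.311, 0.333, 0.04, 1.465, -0.013, 1.343, -0.059], TCP at [0.228, 0.609, 0.223] pointing down, gripper open.
Joint ranges: [-2.58, 2.58], [-0.38, 2.09], [-1.3, 1.39], [0.25, 2.4], [-1.5, 4.64], [0.08, 2.09], [-2.65, 2.65]. Speed limits (rad/s): [2.22, 2.22, 2.79, 2.79, 3.14, 3.14, 3.14].

## Interface

Orientations are given as a unit quaternion [w, x, y, z].
In Python, from station import * gives the robot as it stands.
- The arm moves only by the tool arm_command, never from a script. Its argument "steps" is a list that holds one entry, the list of rows, each a list of 5 numbers: the closure, from 0 (fully open) to 1 (shut), then the shift along the tool's x, y, z in mm, then the turn about the tool's z in degrees. In form: [[[claw, x, y, z, twist], ...]]. A call has exactly 5 rows; each row is the pose to reach, as a shift and turn from the pose commanded when the call began, along the tool's axes at that moment; what a row does not reach only later rows make up. A row lasts 1/8 s, in which the tool goes at most 62.5 mm and 10.7 degrees, less where a joint would pass 70% of its speed; a pose out of reach is approached as far as the arm can. A call with a gripper value outside its range is refused whole. The fingers move at their own pace and stop on an object; "grip_force" is the grip in N (left out, the last holds). Time passes only in rows, so rows that repeat a pose let the fingers close, or fill a call up. It gives the time, the measured TCP pose, the force, the opening and the grip force at its end, in the units of the state.
- get_obs(): the state, without advancing time (a new reading comes with each control period).
- snapshot(name): name is "side" or "top" or "wrist"; returns the picture (480x640x3 uint8, red, green, blue); there is no depth.
- camera_params(name): a dict with "fx", "fy", "cx", "cy" (pixels), "D" ([k1, k2, p1, p2, k3] as OpenCV has them; the pictures are not rectified), "view" (4x4, takes a point from world to camera coordinates); the wrist camera has in their place "hand_eye" (4x4, takes a point from camera to tool coordinates, whose origin is the TCP and whose axes are the flange's). Camera axes: x right, y up, looking along -z (the intrinsics and any distortion apply to the point x, -y, -z); pixel columns grow to the right and rows downward; lengths in m; the calibration is good to about 2 mm. A picture is of the moment at which its call begins: read the wrist's pose just before it. camera_params takes no time and is no camera call.
- sign_off(): hands the job in; it is judged then, once.
Trained networks look in the newest picture that a camera, given by its name, has taken for a name from the list of things; names that differ only in an ending like _2 or _b are one class to them, and where a whole thing is asked for, a point or a joint stands for the part that bears it (a point fixed in the world has none). Each returns a list of dicts, best first, with "score" (0 to 1); they miss things now and then, are a little off and sometimes report something else, mostly with a low value. They report only what shows in the picture. A call takes as long as a camera call.
- boxes_of(thing, camera): "location" ([column, row] in pixels, amid what is visible of it).
The state is a dict: "time_s": time; "q": joint angles; "joint_velocities": joint speeds; "joint_efforts": joint torques, N m; "eef_pos": TCP position; "tcp_rot": TCP orientation; "wrist_force": force on the tool from outside, world axes, zero at the start; "wrist_torque": the same for the moment, N m; "opening": finger opening in m; "grip_force": force on a finger pad.
Only numpy, scipy, OpenCV 4.12 (cv2) and the standard library are available. Lean on these libraries where they do the work, as an engineer would, in place of code of your own. Each camera call takes 0.05 s, during which the arm holds its last target. There are 200 camera calls.

## Working session

There is one attempt and no reset: what is moved stays moved. The work goes in short steps, Python scripts to look and compute and a tool call to move; the robot and the scene stay as the last step left them, time stands still between calls to the robot, and variables do not carry over. Pictures are saved under pics/ and viewed, at most 11 in all, crops included, and the job is handed in when it is done.

Besides the shell and the picture viewer there is one more tool, called after "Request:" in YAML: its name, and indented under it one key for each argument. arm_command: Moves the arm, as the interface text tells. Its arguments: {"type":"object","properties":{"steps":{"type":"array"},"grip_force":{"type":"number"}},"required":["steps"]}

```bash
mkdir -p pics; ls
cat > h.py <<'E'
from station import *
import numpy as np, cv2
from scipy.spatial.transform import Rotation as R
def Rq(q): return R.from_quat([q[1],q[2],q[3],q[0]])
def cam(name,o=None):
    p=camera_params(name);K=np.array([[p['fx'],0,p['cx']],[0,p['fy'],p['cy']],[0,0,1.]]);D=np.array(p['D'],float)
    if name=='wrist':
        o=o or get_obs();T=np.eye(4);T[:3,:3]=Rq(o['tcp_rot']).as_matrix();T[:3,3]=o['eef_pos']
        V=np.linalg.inv(T@np.array(p['hand_eye']))
    else: V=np.array(p['view'])
    return K,D,V
def ray(c,px):
    K,D,V=c;u=cv2.undistortPoints(np.array([[px]],float),K,D)[0,0]
    d=V[:3,:3].T@np.array([u[0],-u[1],-1]);return -V[:3,:3].T@V[:3,3],d/np.linalg.norm(d)
def at_z(c,px,z):
    o,d=ray(c,px);return o+d*(z-o[2])/d[2]
def proj(c,P):
    K,D,V=c;P=np.atleast_2d(P);q=(V[:3,:3]@P.T).T+V[:3,3];q=q*[1,-1,-1]
    return cv2.projectPoints(q,np.zeros(3),np.zeros(3),K,D)[0][:,0]
def tri(rs):
    A=np.zeros((3,3));b=np.zeros(3)
    for o,d in rs: M=np.eye(3)-np.outer(d,d);A+=M;b+=M@o
    x=np.linalg.solve(A,b);return x,[float(np.linalg.norm((np.eye(3)-np.outer(d,d))@(x-o))) for o,d in rs]
def snap(name,fn):
    im=snapshot(name);cv2.imwrite('pics/'+fn,im[:,:,::-1]);return im
E
python3 - <<'E'
from h import *
o=get_obs();print(o)
for n in('side','top'):
    snap(n,n+'0.png');c=cam(n);print(n,-c[2][:3,:3].T@c[2][:3,3])
    for t in['master','block','lever_knob','lever_pivot','long_stop','short_stop','bed','walnut_block','rivet_tin','tape_case','green_thread','mallet','awl']:
        print(t,[(np.round(b['location']).tolist(),round(b['score'],2),np.round(at_z(c,b['location'],.03)[:2],3).tolist()) for b in boxes_of(t,n)[:2]])
E
```

```text
pics
{'time_s': 0.0, 'q': array([-1.31119181,  0.33391534,  0.03987786,  1.46628019, -0.01338148,
        1.34329612, -0.05850219]), 'joint_velocities': array([-1.00067792e-04,  3.87128137e-04,  3.30944987e-04, -1.10515269e-03,
        2.43456787e-04,  8.76790015e-05,  3.81520825e-04]), 'joint_efforts': array([ 7.60763987e-05, -6.56381321e+01,  1.33530423e+00, -4.03791869e+01,
       -5.96297253e-02,  4.54192178e-02,  1.55502257e-04]), 'eef_pos': array([0.22812137, 0.60814943, 0.2216521 ]), 'tcp_rot': array([-8.11282442e-05,  1.78450834e-01,  9.83948491e-01, -8.12594772e-04]), 'wrist_force': array([ 1.08863557, -0.39490901, -0.40701822]), 'wrist_torque': array([-0.00380892, -0.04179901,  0.00901109]), 'grip_force': 0.0, 'opening': 0.08698598171155968}
side [ 0.22016191 -0.96921373  1.10231091]
master [([333.0, 213.0], 0.63, [0.574, 0.132]), ([287.0, 176.0], 0.52, [0.493, 0.316])]
block [([348.0, 363.0], 0.68, [0.472, -0.324]), ([261.0, 397.0], 0.18, [0.278, -0.352])]
lever_knob [([331.0, 210.0], 0.76, [0.572, 0.145]), ([466.0, 333.0], 0.33, [0.748, -0.322])]
lever_pivot [([333.0, 212
[... 752 characters left out ...]
, 219.0], 0.84, [0.569, 0.099])]
lever_pivot [([264.0, 216.0], 0.82, [0.574, 0.1]), ([474.0, 185.0], 0.43, [0.645, -0.365])]
long_stop []
short_stop [([391.0, 192.0], 0.76, [0.629, -0.179])]
bed [([326.0, 200.0], 0.81, [0.612, -0.034]), ([286.0, 200.0], 0.28, [0.611, 0.051])]
walnut_block [([144.0, 182.0], 0.61, [0.654, 0.369])]
rivet_tin [([478.0, 185.0], 0.72, [0.645, -0.372])]
tape_case [([167.0, 148.0], 0.84, [0.737, 0.323])]
green_thread [([453.0, 142.0], 0.81, [0.748, -0.325]), ([141.0, 181.0], 0.46, [0.657, 0.376])]
mallet [([466.0, 354.0], 0.8, [0.281, -0.318]), ([160.0, 356.0], 0.33, [0.279, 0.309])]
awl [([160.0, 361.0], 0.66, [0.27, 0.309]), ([261.0, 216.0], 0.37, [0.576, 0.107])]
```

Run:
```python
import cv2
a=cv2.imread('pics/top0.png');cv2.imwrite('pics/top0c.png',cv2.resize(a[110:390,110:510],(800,560),interpolation=cv2.INTER_CUBIC))
```

```text
(no output)
```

View pics/top0c.png

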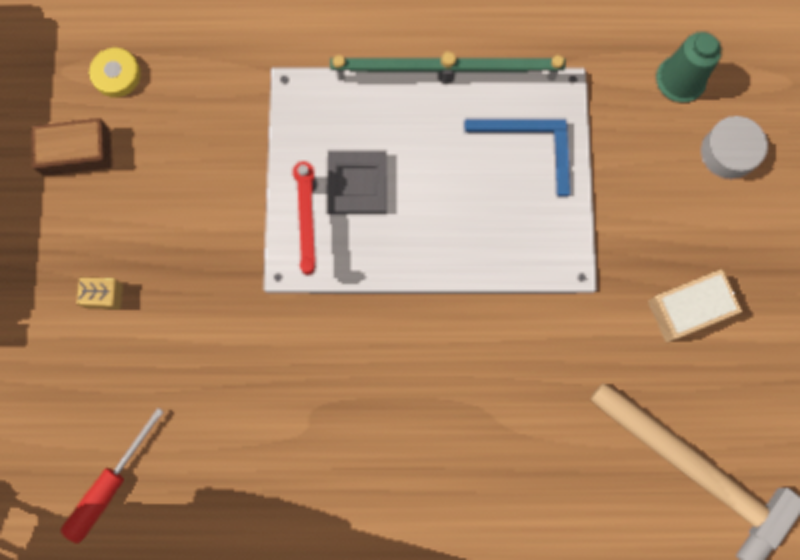

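View pics/side0.png

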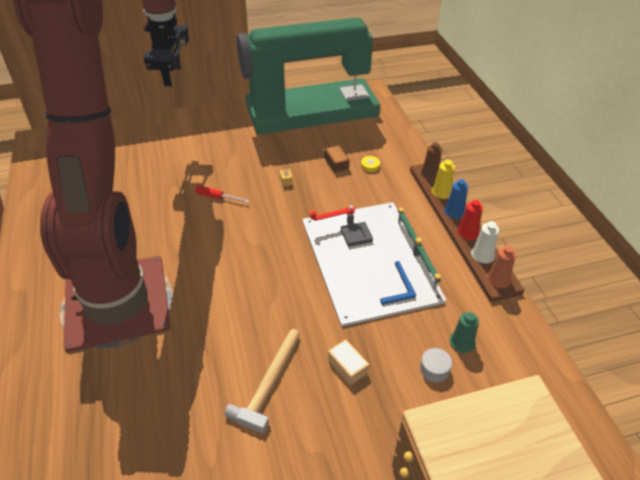

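The top crop shows the master at about (97,292), which is px (158,256), with its long side along world y. The lever points at the robot, the socket is at (357,182) and the corner at (560,128). The beech block is at (697,304), turned by about 25°. The side view agrees with this layout, and nothing blocks the path.

```bash
cat >> h.py <<'E'
def go(t,yaw=None,o=None):
    """shift in tool mm and twist deg to bring TCP to t with tool-y line at yaw (deg, mod 180)"""
    o=o or get_obs();M=Rq(o['tcp_rot']).as_matrix();s=M.T@(np.array(t)-o['eef_pos'])*1000
    y=np.degrees(np.arctan2(M[1,1],M[0,1]));tw=0 if yaw is None else -((yaw-y+90)%180-90)
    print('shift',np.round(s,1),'twist',round(tw,1),'yaw',round(y,1),'t',round(o['time_s'],2),'pos',np.round(o['eef_pos'],4));return s,tw
E
python3 - <<'E'
from h import *
T=cam('top');S=cam('side')
print(camera_params('wrist'))
cr=lambda x,y:(x/2+110,y/2+110)
b=np.array([at_z(T,cr(*p),.012)[:2] for p in[(272,68),(584,69),(596,291),(264,291)]]);print(b.round(3))
loc=np.array([(140,180),(140,-180),(-120,-180),(-120,180)])/1000
H=np.polyfit((loc[:,0]+1j*loc[:,1]),(b[:,0]+1j*b[:,1]),1);print('scale',abs(H[0]),'yaw',np.angle(H[0]),'org',H[1])
B=lambda x,y:(lambda z:(z.real.round(3),z.imag.round(3)))(H[1]+np.exp(1j*np.angle(H[0]))*(x+1j*y))
print('pocket',B(0,.08),'corner',B(.06,-.14),'pivot',B(0,.135))
print('pocket img',at_z(T,cr(357,182),.028).round(3),'corner img',at_z(T,cr(560,130),.024).round(3),'pivot',at_z(T,cr(304,170),.07).round(3),'knob',at_z(T,cr(307,266),.08).round(3))
print('master tri',tri([ray(T,cr(97,292)),ray(S,(287,176))]))
print('block tri',tri([ray(T,cr(697,304)),ray(S,(348,358))]))
print('block corners',[at_z(T,cr(*p),.036)[:2].round(3) for p in[(653,301),(725,272),(742,305),(672,338)]])
print('master corners',[at_z(T,cr(*p),.03)[:2].round(3) for p in[(77,279),(115,279),(117,306),(78,306)]])
go((.49,.32,.22),0)
E
```

```text
{'fx': 343.47253935068005, 'fy': 343.47253935068005, 'cx': 325.85292551048695, 'cy': 250.74771388678303, 'D': array([-0.06028901,  0.        ,  0.        ,  0.        ,  0.        ]), 'hand_eye': array([[-8.78279696e-04,  9.58462169e-01,  2.85218337e-01,
         7.85427404e-02],
       [ 9.99999227e-01,  5.90743301e-04,  1.09415795e-03,
         9.85747260e-04],
       [ 8.80218182e-04,  2.85219078e-01, -9.58461947e-01,
        -1.62898448e-01],
       [ 0.00000000e+00,  0.00000000e+00,  0.00000000e+00,
         1.00000000e+00]])}
[[ 0.751  0.146]
 [ 0.748 -0.212]
 [ 0.49  -0.212]
 [ 0.492  0.148]]
scale 0.996494023148766 yaw -0.00509674954629803 org (0.6104325780213621-0.032746809742561056j)
pocket (np.float64(0.611), np.float64(0.047)) corner (np.float64(0.67), np.float64(-0.173)) pivot (np.float64(0.611), np.float64(0.102))
pocket img [0.61  0.047 0.028] corner img [ 0.67  -0.179  0.024] pivot [0.61  0.101 0.07 ] knob [0.506 0.095 0.08 ]
master tri (array([0.49224956, 0.3274015 , 0.02133894]), [0.002575211008334986, 0.0025752110083350588])
block tri (array([ 0.47336037, -0.31493053,  0.03478823]), [0.001720089094805055, 0.0017200890948049984])
block corners [array([ 0.475, -0.267]), array([ 0.506, -0.347]), array([ 0.47 , -0.363]), array([ 0.436, -0.285])]
master corners [array([0.502, 0.347]), array([0.502, 0.306]), array([0.473, 0.302]), array([0.473, 0.344])]
shift [-346.4 -178.3    2.5] twist 69.4 yaw 69.4 t 1.4 pos [0.2282 0.6086 0.2225]
```

Request:
arm_command:
  steps:
    - [[0, -55, -28, 0, 0], [0, -110, -56, 0, 0], [0, -165, -84, 10, 0], [0, -220, -112, 20, 0], [0, -275, -140, 30, 0]]

```text
time_s: 2.02
eef_pos: [0.4377, 0.3795, 0.1926]
tcp_rot: [0.0, 0.178, 0.984, 0.0]
wrist_force: [0.6, 0.5, 0.1]
opening: 0.087
grip_force: 0.0
```

Request:
arm_command:
  steps:
    - [[0, -35, -18, 20, 10], [0, -70, -35, 40, 20], [0, -70, -35, 40, 30], [0, -70, -35, 40, 40], [0, -70, -35, 40, 50]]

```text
time_s: 2.65
eef_pos: [0.4899, 0.3235, 0.1526]
tcp_rot: [-0.0, 0.58, 0.815, 0.0]
wrist_force: [-0.1, -0.5, -0.0]
opening: 0.0869
grip_force: 0.0
```

Request:
arm_command:
  steps:
    - [[0, 0, 0, 0, 10], [0, 0, 0, 0, 19.4], [0, 0, 0, 0, 19.4], [0, 0, 0, 0, 19.4], [0, 0, 0, 0, 19.4]]

```text
time_s: 3.28
eef_pos: [0.4898, 0.3236, 0.1526]
tcp_rot: [-0.0, 0.706, 0.708, -0.0]
wrist_force: [-0.3, -0.1, -0.4]
opening: 0.087
grip_force: 0.0
```

Run:
```python
from h import *
o=get_obs();go((.49,.325,.15),0,o);snap('wrist','w1.png');c=cam('wrist',o)
for b in boxes_of('master','wrist'): print(b, at_z(c,b['location'],.03))
```

```text
shift [1.4 0.2 2.6] twist 0.2 yaw 0.2 t 3.27 pos [0.4898 0.3236 0.1526]
{'location': [323.6, 236.8], 'score': 0.62} [0.48786906 0.33023482 0.03      ]
```

View pics/w1.png

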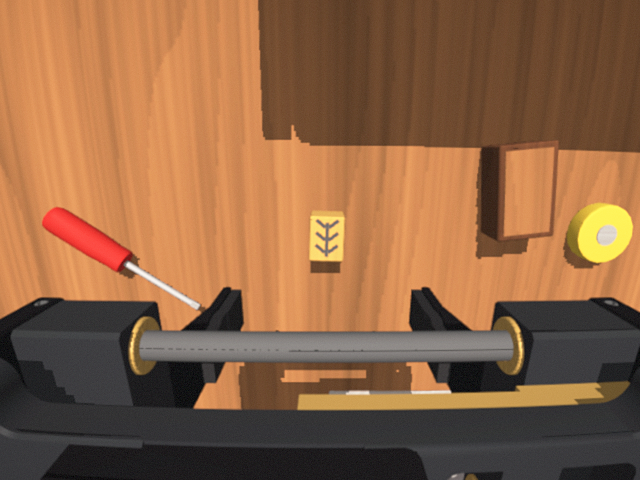

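The wrist view shows the master's top face at cols 310–344 and rows 219–262, with its +y side as a strip above it. It is nearly square to the tool.

Run:
```python
from h import *
o=get_obs();c=cam('wrist',o);T=cam('top');S=cam('side')
im=cv2.imread('pics/w1.png');h=cv2.cvtColor(im,cv2.COLOR_BGR2HSV)[200:275,295:360]
m=((h[:,:,0]>20)&(h[:,:,0]<34)&(h[:,:,1]>90)&(h[:,:,2]>90)).astype(np.uint8)
m=cv2.morphologyEx(m,cv2.MORPH_CLOSE,np.ones((9,9)))
v=h[:,:,2]; print([(r+200,int(np.median(v[r,20:45])),int(m[r].sum())) for r in range(0,75,2)])
ys,xs=np.nonzero(m);print(xs.min()+295,xs.max()+295,ys.min()+200,ys.max()+200)
r=cv2.minAreaRect(np.column_stack([xs+295,ys+200]).astype(np.float32));print(r)
for p in[(310,219),(344,219),(344,262),(310,262),(327,240.5)]: print(p,at_z(c,p,.03).round(4))
print(tri([ray(c,(327,240.5)),ray(T,(158.5,256)),ray(S,(287,174))]))
```

```text
[(200, 205, 0), (202, 204, 0), (204, 207, 0), (206, 207, 0), (208, 207, 0), (210, 215, 0), (212, 229, 0), (214, 231, 0), (216, 247, 20), (218, 254, 33), (220, 251, 33), (222, 235, 33), (224, 196, 33), (226, 227, 33), (228, 252, 32), (230, 253, 32), (232, 249, 32), (234, 214, 32), (236, 199, 32), (238, 192, 32), (240, 251, 32), (242, 252, 32), (244, 252, 32), (246, 222, 33), (248, 206, 33), (250, 174, 33), (252, 250, 33), (254, 251, 32), (256, 251, 32), (258, 253, 32), (260, 239, 0), (262, 106, 0), (264, 102, 0), (266, 104, 0), (268, 104, 0), (270, 102, 0), (272, 122, 0), (274, 206, 0)]
310 343 216 259
((326.4445495605469, 237.66481018066406), (32.31538772583008, 43.5424919128418), 1.9091525077819824)
(310, 219) [0.4764 0.3457 0.03  ]
(344, 219) [0.5052 0.3457 0.03  ]
(344, 262) [0.5058 0.3075 0.03  ]
(310, 262) [0.476  0.3074 0.03  ]
(327, 240.5) [0.4908 0.3269 0.03  ]
(array([0.49135067, 0.32594968, 0.02908339]), [0.0008796739619612853, 0.0031035059050896568, 0.0035522942255552534])
```

Request:
arm_command:
  steps:
    - [[0, 4.5, 1, 50, 1], [0, 4.5, 1, 100, 1], [0, 4.5, 1, 130, 1], [0, 4.5, 1, 138, 1], [0, 4.5, 1, 138, 1]]

```text
time_s: 4.0
eef_pos: [0.4911, 0.3282, 0.015]
tcp_rot: [0.0, 0.713, 0.701, 0.0]
wrist_force: [-0.6, -0.1, 1.1]
opening: 0.0872
grip_force: 0.0
```

Request:
arm_command:
  steps:
    - [[1, 0, 0, 0, 0], [1, 0, 0, 0, 0], [1, 0, 0, 0, 0], [1, 0, 0, 0, 0], [1, 0, 0, 0, 0]]
  grip_force: 30

```text
time_s: 4.62
eef_pos: [0.4908, 0.3282, 0.0146]
tcp_rot: [-0.0, 0.713, 0.701, 0.0]
wrist_force: [-0.7, -1.1, -0.1]
opening: 0.0448
grip_force: 0.0
```

Request:
arm_command:
  steps:
    - [[1, 0, 0, 0, 0], [1, 0, 0, -30, 0], [1, 0, 0, -80, 0], [1, 0, 0, -126, 0], [1, 0, 0, -126, 0]]

```text
time_s: 5.25
eef_pos: [0.4926, 0.3292, 0.1441]
tcp_rot: [0.0, 0.713, 0.701, 0.003]
wrist_force: [-0.4, 0.3, -2.7]
opening: 0.0294
grip_force: 30.0
```

Run:
```python
from h import *
o=get_obs();print(o['opening'],o['grip_force'],o['wrist_force']);go((.611,.047,.14),0)
im=snap('wrist','w2.png')
```

```text
0.029351557225373696 29.958651065826416 [-0.44749027  0.25152468 -2.71714598]
shift [-280.2  123.2    3.5] twist -1.0 yaw -1.0 t 5.25 pos [0.4926 0.3292 0.1441]
```

View pics/w2.png

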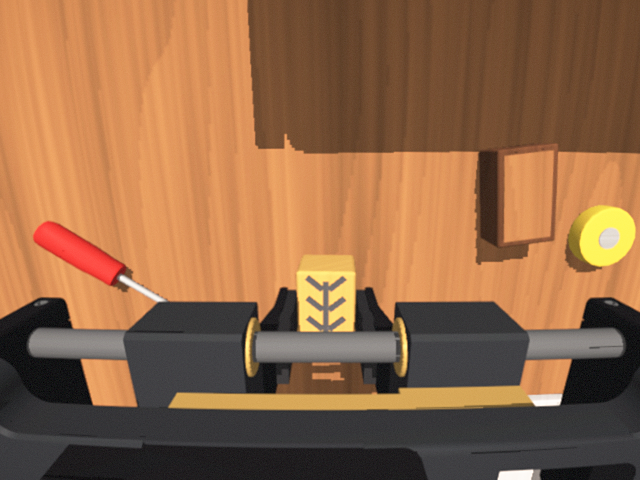

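The master is held but near the fingertips, because the fingers closed late. I'll measure the grip height.

Run:
```python
from h import *
im=cv2.imread('pics/w2.png');h=cv2.cvtColor(im,cv2.COLOR_BGR2HSV)
m=((h[:,:,0]>20)&(h[:,:,0]<34)&(h[:,:,1]>90)&(h[:,:,2]>90))
for r in range(252,332,3):
    xs=np.nonzero(m[r,280:375])[0]; print(r,(xs.min()+280,xs.max()+280) if len(xs) else None,im[r,310].tolist())
c=cam('wrist');p=camera_params('wrist')
# predicted corner columns for different top depth z_tool: front edge (x=+20)
HE=np.array(p['hand_eye']);Vi=np.linalg.inv(HE)
K,D,_=c
for zt in(-16,-12,-8,-4,0,4):
    P=np.array([[20,-15,zt],[20,15,zt],[20,-15,zt+30],[20,15,zt+30]])/1000
    print(zt,proj((K,D,Vi),P).round(1).tolist())
```

```text
252 None [85, 142, 215]
255 None [94, 178, 232]
258 None [97, 185, 236]
261 None [96, 184, 235]
264 None [100, 186, 235]
267 None [95, 185, 236]
270 (np.int64(301), np.int64(303)) [102, 196, 243]
273 (np.int64(297), np.int64(354)) [128, 236, 255]
276 (np.int64(297), np.int64(353)) [106, 168, 225]
279 (np.int64(297), np.int64(353)) [109, 109, 112]
282 (np.int64(298), np.int64(353)) [113, 115, 129]
285 (np.int64(298), np.int64(353)) [116, 218, 255]
288 (np.int64(298), np.int64(353)) [118, 226, 253]
291 (np.int64(298), np.int64(353)) [116, 223, 253]
294 (np.int64(298), np.int64(353)) [117, 225, 254]
297 (np.int64(299), np.int64(353)) [104, 133, 163]
300 (np.int64(299), np.int64(353)) [114, 113, 118]
303 (np.int64(300), np.int64(353)) [116, 142, 175]
306 (np.int64(300), np.int64(353)) [117, 226, 255]
309 (np.int64(300), np.int64(352)) [118, 224, 253]
312 (np.int64(300), np.int64(352)) [117, 223, 253]
315 (np.int64(300), np.int64(352)) [108, 201, 250]
318 (np.int64(300), np.int64(352)) [108, 107, 112]
321 (np.int64(300), np.int64(352)) [113, 111, 117]
324 (np.int64(300), np.int64(352)) [118, 218, 255]
327 (np.int64(301), np.int64(352)) [117, 224, 253]
330 (np.int64(301), np.int64(351)) [115, 223, 255]
-16 [[292.9, 283.2], [358.2, 283.1], [298.0, 262.4], [353.2, 262.4]]
-12 [[293.7, 280.0], [357.4, 279.9], [298.6, 260.1], [352.7, 260.1]]
-8 [[294.5, 276.9], [356.7, 276.9], [299.1, 257.9], [352.2, 257.9]]
-4 [[295.2, 274.0], [356.0, 274.0], [299.6, 255.8], [351.7, 255.7]]
0 [[295.8, 271.2], [355.3, 271.2], [300.1, 253.7], [351.2, 253.7]]
4 [[296.5, 268.6], [354.7, 268.5], [300.6, 251.8], [350.7, 251.7]]
```

Request:
arm_command:
  steps:
    - [[1, 0, 0, 50, 0], [1, 0, 0, 95, 0], [1, 0, 0, 107, 0], [1, 0, 0, 112, 0], [1, 0, 0, 112, 0]]

```text
time_s: 5.92
eef_pos: [0.4914, 0.3285, 0.0295]
tcp_rot: [0.0, 0.713, 0.701, 0.001]
wrist_force: [-1.2, 0.7, -3.4]
opening: 0.0293
grip_force: 30.0
```

Run:
```python
from h import *
o=get_obs();print(o['opening'],o['grip_force'],o['wrist_force'],o['wrist_torque'],o['eef_pos'])
```

```text
0.029259103595011573 29.95969444513321 [-1.20913118  0.69774781 -3.40240749] [-0.08223124  0.07058209  0.01898902] [0.49143578 0.32849198 0.02950097]
```

Request:
arm_command:
  steps:
    - [[1, 0, 0, 1, 0], [1, 0, 0, 2, 0], [1, 0, 0, 3, 0], [1, 0, 0, 4, 0], [1, 0, 0, 4, 0]]

```text
time_s: 6.55
eef_pos: [0.4913, 0.3285, 0.0261]
tcp_rot: [-0.0, 0.713, 0.701, 0.001]
wrist_force: [-2.8, -1.5, 10.9]
opening: 0.0291
grip_force: 29.9
```

Request:
arm_command:
  steps:
    - [[1, 0, 0, 1, 0], [1, 0, 0, 2, 0], [1, 0, 0, 3, 0], [1, 0, 0, 4, 0], [1, 0, 0, 4, 0]]

```text
time_s: 7.18
eef_pos: [0.4922, 0.3286, 0.0248]
tcp_rot: [-0.0, 0.713, 0.701, 0.002]
wrist_force: [-10.9, -9.2, 37.9]
opening: 0.0294
grip_force: 30.0
```

Request:
arm_command:
  steps:
    - [[0.4, 0, 0, 0, 0], [0.4, 0, 0, 0, 0], [0.4, 0, 0, 0, 0], [0.4, 0, 0, 0, 0], [0.4, 0, 0, 0, 0]]

```text
time_s: 7.8
eef_pos: [0.4907, 0.328, 0.0204]
tcp_rot: [0.0, 0.713, 0.701, -0.0]
wrist_force: [0.5, 0.0, -0.1]
opening: 0.052
grip_force: 0.0
```

Request:
arm_command:
  steps:
    - [[0.4, 0, 0, 2, 0], [0.4, 0, 0, 4, 0], [0.4, 0, 0, 7, 0], [1, 0, 0, 7, 0], [1, 0, 0, 7, 0]]

```text
time_s: 8.43
eef_pos: [0.4908, 0.3281, 0.0135]
tcp_rot: [0.0, 0.713, 0.701, -0.0]
wrist_force: [-0.8, 0.1, -0.3]
opening: 0.0397
grip_force: 0.0
```

Request:
arm_command:
  steps:
    - [[1, 0, 0, 7, 0], [1, 0, 0, 7, 0], [1, 0, 0, 7, 0], [1, 0, 0, 7, 0], [1, 0, 0, 7, 0]]

```text
time_s: 9.05
eef_pos: [0.4909, 0.3282, 0.0066]
tcp_rot: [0.0, 0.713, 0.701, 0.0]
wrist_force: [1.8, 0.7, -0.0]
opening: 0.0296
grip_force: 30.0
```

Request:
arm_command:
  steps:
    - [[0.35, 0, 0, 0, 0], [0.35, 0, 0, 0, 0], [0.35, 0, 0, -4, 0], [0.35, 0, 0, -8, 0], [0.35, 0, 0, -8, 0]]

```text
time_s: 9.68
eef_pos: [0.491, 0.3283, 0.0151]
tcp_rot: [-0.0, 0.713, 0.701, 0.0]
wrist_force: [-0.8, 0.6, -0.1]
opening: 0.0559
grip_force: 0.0
```

Request:
arm_command:
  steps:
    - [[1, 0, 0, 0, 0], [1, 0, 0, 0, 0], [1, 0, 0, 0, 0], [1, 0, 0, 0, 0], [1, 0, 0, 0, 0]]

```text
time_s: 10.3
eef_pos: [0.4908, 0.3281, 0.0145]
tcp_rot: [0.0, 0.713, 0.701, -0.0]
wrist_force: [0.9, -0.2, -0.4]
opening: 0.0297
grip_force: 30.0
```

Request:
arm_command:
  steps:
    - [[1, 0, 0, 0, 0], [1, 0, 0, -30, 0], [1, 0, 0, -70, 0], [1, 0, 0, -115, 0], [1, 0, 0, -115, 0]]

```text
time_s: 10.92
eef_pos: [0.4925, 0.3292, 0.133]
tcp_rot: [0.0, 0.713, 0.701, 0.003]
wrist_force: [0.4, 0.5, -3.0]
opening: 0.0299
grip_force: 30.0
```

Run:
```python
from h import *
o=get_obs();print(o['opening'],o['grip_force'],o['wrist_force']);go((.55,.08,.14),0)
im=snap('wrist','w3.png');h=cv2.cvtColor(im,cv2.COLOR_RGB2HSV)
m=((h[:,:,0]>20)&(h[:,:,0]<34)&(h[:,:,1]>90)&(h[:,:,2]>90))
for r in range(270,330,4):
    xs=np.nonzero(m[r,280:375])[0]; print(r,(xs.min()+280,xs.max()+280) if len(xs) else None)
```

```text
0.029896813045408237 29.998797476291656 [ 0.43186297  0.54962115 -3.01395171]
shift [-248.2   61.7   -7.8] twist -1.0 yaw -1.0 t 10.93 pos [0.4925 0.3292 0.133 ]
270 None
274 None
278 None
282 (np.int64(295), np.int64(356))
286 (np.int64(297), np.int64(355))
290 (np.int64(296), np.int64(355))
294 (np.int64(296), np.int64(355))
298 (np.int64(296), np.int64(355))
302 (np.int64(296), np.int64(355))
306 (np.int64(296), np.int64(355))
310 (np.int64(296), np.int64(355))
314 (np.int64(297), np.int64(354))
318 (np.int64(297), np.int64(355))
322 (np.int64(297), np.int64(354))
326 (np.int64(297), np.int64(354))
```

Request:
arm_command:
  steps:
    - [[1, -50, 15, -8, 0], [1, -105, 30, -16, 0], [1, -160, 46, -24, 0], [1, -215, 62, -27, 0], [1, -270, 78, -27, 0]]

```text
time_s: 11.6
eef_pos: [0.5635, 0.0551, 0.155]
tcp_rot: [-0.001, 0.713, 0.701, -0.001]
wrist_force: [0.8, 0.2, -3.2]
opening: 0.0296
grip_force: 30.0
```

Request:
arm_command:
  steps:
    - [[1, -50, 15, 0, -1], [1, -90, 26, 0, -1], [1, -90, 26, 0, -1], [1, -90, 26, 0, -1], [1, -90, 26, 0, -1]]

```text
time_s: 12.22
eef_pos: [0.5882, -0.032, 0.1557]
tcp_rot: [-0.001, 0.706, 0.708, -0.0]
wrist_force: [-0.6, -0.3, -3.6]
opening: 0.0298
grip_force: 30.0
```

Run:
```python
from h import *
o=get_obs();print(o['tcp_rot']);go((.611,.047,.12),0,o);im=snap('wrist','w4.png');c=cam('wrist',o)
print('pred pocket',proj(c,[[.611,.047,.028],[.611,.102,.08],[.506,.095,.08]]))
for t in('lever_knob','lever_pivot'):
    print(t,[(b['location'],round(b['score'],2)) for b in boxes_of(t,'wrist')])
```

```text
[-6.16509676e-04  7.06146031e-01  7.08065847e-01 -3.97957073e-04]
shift [78.9 23.  35.7] twist 0.2 yaw 0.2 t 12.22 pos [ 0.5882 -0.032   0.1557]
pred pocket [[354.10887424 149.38238793]
 [362.26810233  60.29961402]
 [198.36488646  73.34709858]]
lever_knob [([289.6, 68.8], 0.85)]
lever_pivot [([288.0, 70.1], 0.92), ([424.7, 288.8], 0.24)]
```

View pics/w4.png

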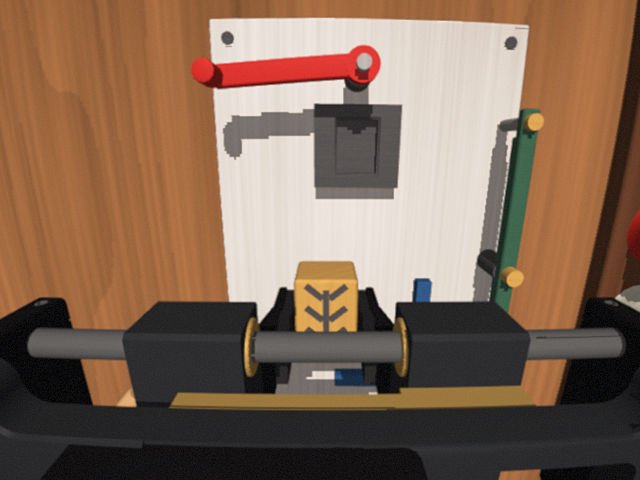

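The wrist view shows the socket top at about (314–402, 105–187), the pocket near (357,144), the lever pivot at (363,62) and the knob at (204,71). The lever is open. I'll zoom in on the pocket.

Run:
```python
import cv2
a=cv2.imread('pics/w4.png');a=cv2.convertScaleAbs(a[90:205,295:420],alpha=1.8,beta=0);cv2.imwrite('pics/w4c.png',cv2.resize(a,None,fx=5,fy=5,interpolation=cv2.INTER_CUBIC))
```

```text
(no output)
```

View pics/w4c.png

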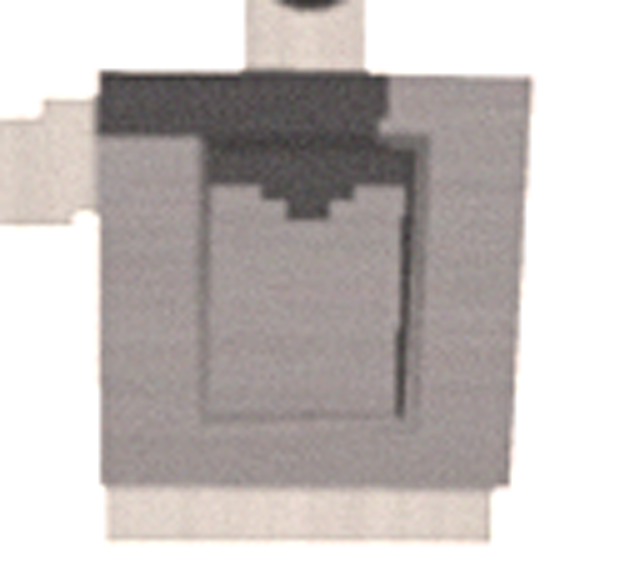

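The crop shows the socket corners at (100,72), (531,78), (509,485) and (102,485), and the pocket rim at cols 200–428 and rows 135–424.

Run:
```python
from h import *
c=cam('wrist');f=lambda x,y:(x/5+295,y/5+90)
s=np.array([at_z(c,f(*p),.028)[:2] for p in[(100,72),(531,78),(509,485),(102,485)]])
print(s.round(4),'mean',s.mean(0).round(4))
def fit(l,w):
    l=np.array(l)/1000;l=l[:,0]+1j*l[:,1];w=w[:,0]+1j*w[:,1];lc=l-l.mean();k=(np.conj(lc)@(w-w.mean()))/(np.conj(lc)@lc);return abs(k),np.angle(k),w.mean()-np.exp(1j*np.angle(k))*l.mean()
print(fit([(-35,113),(35,113),(35,47),(-35,47)],s))
p=np.array([at_z(c,f(*p),.028)[:2] for p in[(202,137),(428,137),(418,420),(202,422)]]);print('pocket',p.round(4),p.mean(0).round(4))
b=np.array([at_z(c,q,.012)[:2] for q in[(210,19),(528,27),(230,302)]]);print('bed',b.round(4),'yaw',np.arctan2(*(b[1]-b[0])[::-1]),-np.arctan2(*(b[0]-b[2])))
print('piv',at_z(c,(363,62),.08).round(4),'knob',at_z(c,(204,71),.08).round(4))
T=cam('top');print(tri([ray(c,f(310,280)),ray(T,(288.5,201))]))
```

```text
[[0.5798 0.0811]
 [0.6484 0.0806]
 [0.6483 0.0161]
 [0.5797 0.0158]] mean [0.614  0.0484]
(np.float64(0.9809239661539813), np.float64(-0.0016993060312399378), np.complex128(0.6139049431046824-0.03161758360508008j))
pocket [[0.5961 0.0713]
 [0.6323 0.0715]
 [0.6324 0.0267]
 [0.5964 0.0263]] [0.6143 0.0489]
bed [[ 0.4954  0.149 ]
 [ 0.7534  0.1461]
 [ 0.4944 -0.0976]] yaw -0.011124325336604967 -0.004168060574682405
piv [0.612  0.1006 0.08  ] knob [0.5101 0.096  0.08  ]
(array([0.61592435, 0.04849814, 0.0059467 ]), [0.0008461584714747797, 0.0008461584714747967])
```

Request:
arm_command:
  steps:
    - [[1, 40, 12, 0, 0.5], [1, 80, 25, 10, 0.5], [1, 80, 25, 50, 0.5], [1, 80, 25, 90, 0.5], [1, 80, 25, 107, 0.5]]

```text
time_s: 13.0
eef_pos: [0.6122, 0.0469, 0.0474]
tcp_rot: [-0.001, 0.71, 0.705, -0.001]
wrist_force: [-0.1, -0.1, -2.3]
opening: 0.0297
grip_force: 30.0
```

Request:
arm_command:
  steps:
    - [[1, 0, 0, 0, 0], [1, 0, 0, 0, 0], [1, 0, 0, 0, 0], [1, 0, 0, 0, 0], [1, 0, 0, 0, 0]]

```text
time_s: 13.62
eef_pos: [0.6139, 0.0465, 0.05]
tcp_rot: [0.0, 0.71, 0.704, 0.0]
wrist_force: [0.1, -0.2, -2.9]
opening: 0.0294
grip_force: 30.0
```

Run:
```python
from h import *
o=get_obs();print(o['tcp_rot'],o['wrist_force']);go((.6142,.0487,.05),0,o);im=snap('wrist','w5.png');c=cam('wrist',o)
cv2.imwrite('pics/w5c.png',cv2.resize(cv2.convertScaleAbs(im[170:360,200:450,::-1],alpha=1.6),None,fx=3,fy=3,interpolation=cv2.INTER_CUBIC))
```

```text
[1.22335190e-04 7.09914107e-01 7.04288205e-01 2.64541763e-04] [ 0.118405   -0.15738371 -2.85635369]
shift [ 2.2  0.3 -0. ] twist -0.5 yaw -0.5 t 13.62 pos [0.6139 0.0465 0.05  ]
```

View pics/w5c.png

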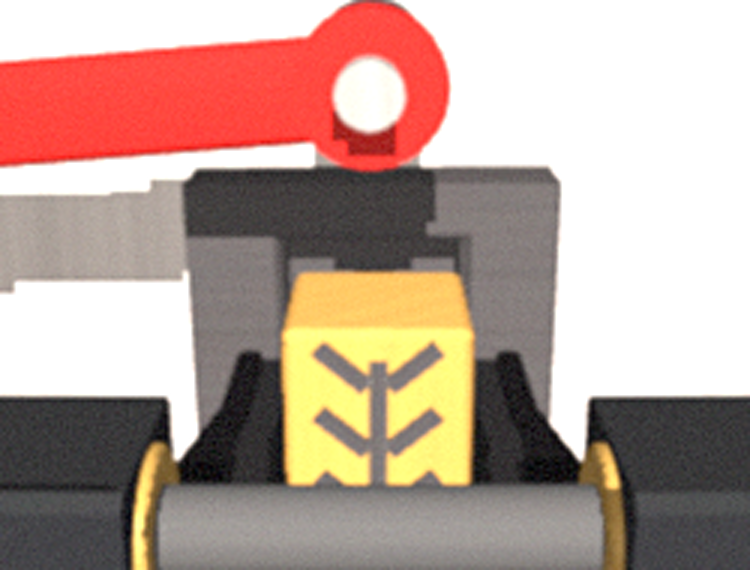

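Run:
```python
from h import *
c=cam('wrist');f=lambda x,y:(x/3+200,y/3+170)
for n,z,ps in[('master bottom +y edge',.0355,[(297,272),(458,272)]),('master top +y edge',.0655,[(284,330),(472,330)]),('socket +y edge',.028,[(187,170),(558,170)]),('pocket rim',.028,[(275,237),(470,237)]),('socket sides',.028,[(193,330),(555,330)]),('pivot',.08,[(369,95)])]:
    a=np.array([at_z(c,f(*p),z) for p in ps]);print(n,a[:,:2].round(4).tolist(),a.mean(0).round(4))
```

```text
master bottom +y edge [[0.5995, 0.0675], [0.6286, 0.0672]] [0.614  0.0674 0.0355]
master top +y edge [[0.5997, 0.068], [0.6285, 0.0678]] [0.6141 0.0679 0.0655]
socket +y edge [[0.5792, 0.0849], [0.6473, 0.0843]] [0.6133 0.0846 0.028 ]
pocket rim [[0.5949, 0.0719], [0.6314, 0.0716]] [0.6131 0.0718 0.028 ]
socket sides [[0.5784, 0.0534], [0.6481, 0.0528]] [0.6132 0.0531 0.028 ]
pivot [[0.6133, 0.1061]] [0.6133 0.1061 0.08  ]
```

Request:
arm_command:
  steps:
    - [[1, 2, -0.8, 0, 0], [1, 2, -0.8, 3, 0], [1, 2, -0.8, 7, 0], [1, 2, -0.8, 10, 0], [1, 2, -0.8, 10, 0]]

```text
time_s: 14.3
eef_pos: [0.6126, 0.0484, 0.0391]
tcp_rot: [-0.0, 0.71, 0.704, -0.0]
wrist_force: [-0.4, 0.9, -2.3]
opening: 0.0295
grip_force: 30.0
```

Request:
arm_command:
  steps:
    - [[1, 0, 0, 2, 0], [1, 0, 0, 4, 0], [1, 0, 0, 5, 0], [1, 0, 0, 5, 0], [1, 0, 0, 5, 0]]

```text
time_s: 14.92
eef_pos: [0.6129, 0.0484, 0.0346]
tcp_rot: [0.0, 0.71, 0.704, 0.0]
wrist_force: [0.3, -0.0, -2.8]
opening: 0.0295
grip_force: 30.0
```

Request:
arm_command:
  steps:
    - [[1, 0, 0, 1, 0], [1, 0, 0, 2, 0], [1, 0, 0, 3, 0], [1, 0, 0, 3, 0], [1, 0, 0, 3, 0]]

```text
time_s: 15.55
eef_pos: [0.6129, 0.0485, 0.0325]
tcp_rot: [-0.0, 0.71, 0.704, 0.0]
wrist_force: [-4.8, -0.7, 6.8]
opening: 0.03
grip_force: 30.0
```

Run:
```python
from h import *
o=get_obs();print(o['wrist_force'],o['wrist_torque'],o['eef_pos'])
```

```text
[-4.7927321  -0.70854854  6.78981571] [-0.07837461  1.08337901  0.04886339] [0.61290896 0.04847085 0.03247227]
```

Contact came at the expected seated height. I'll release, lift and check.

Request:
arm_command:
  steps:
    - [[0.35, 0, 0, 0, 0], [0.35, 0, 0, 0, 0], [0.35, 0, 0, 0, 0], [0.35, 0, 0, 0, 0], [0.35, 0, 0, 0, 0]]

```text
time_s: 16.18
eef_pos: [0.6129, 0.0484, 0.0315]
tcp_rot: [0.0, 0.71, 0.704, -0.0]
wrist_force: [0.5, -0.5, -0.5]
opening: 0.0559
grip_force: 0.0
```

Request:
arm_command:
  steps:
    - [[0.35, 0, 0, -20, 0], [0.35, 0, 0, -60, 0], [0.35, 0, 0, -100, 0], [0.35, -40, -30, -120, 0], [0.35, -50, -40, -120, 0]]

```text
time_s: 16.8
eef_pos: [0.5726, -0.0045, 0.1549]
tcp_rot: [0.001, 0.711, 0.703, 0.002]
wrist_force: [0.7, 0.2, -1.1]
opening: 0.0565
grip_force: 0.0
```

Run:
```python
from h import *
o=get_obs();im=snap('wrist','w6.png');c=cam('wrist',o);print(o['q'].round(2),o['opening'])
h=cv2.cvtColor(im,cv2.COLOR_RGB2HSV);m=((h[:,:,0]>18)&(h[:,:,0]<34)&(h[:,:,1]>90)&(h[:,:,2]>90)).astype(np.uint8)
p=proj(c,[[.6129,.0485,.048]])[0];print('pred',p)
m=cv2.morphologyEx(m,cv2.MORPH_CLOSE,np.ones((9,9)));n,l,s,ce=cv2.connectedComponentsWithStats(m)
for i in range(1,n):
    if s[i,4]>300: print(s[i],ce[i],at_z(c,ce[i],.048).round(4))
for t in('lever_knob','lever_pivot'): print(t,[(b['location'],round(b['score'],2)) for b in boxes_of(t,'wrist')])
red=((h[:,:,0]<6)|(h[:,:,0]>174))&(h[:,:,1]>150)&(h[:,:,2]>80)
red=red[:250];ys,xs=np.nonzero(red);print('red',xs.min(),xs.max(),ys.min(),ys.max(),'leftmost rows',ys[xs<xs.min()+10].mean())
print('pred knob',proj(c,[[.508,.0955,.08],[.612,.102,.08]]))
go((.508,.0955,.066),0,o)
```

```text
[-0.59  0.24  0.61  1.77 -0.15  1.17  0.05] 0.05651869149997468
pred [376.23591993 183.438739  ]
[189 318  14  57 315] [194.05396825 345.62857143] [ 0.4526 -0.0936  0.048 ]
[450 318  13  57 312] [457.94230769 345.99038462] [ 0.6919 -0.0975  0.048 ]
[ 232  384  359   26 5032] [438.2627186  398.29491256] [ 0.6792 -0.1551  0.048 ]
lever_knob [([307.3, 109.2], 0.86)]
lever_pivot [([310.9, 114.4], 0.91)]
red 215 639 88 249 leftmost rows 115.17894736842105
pred knob [[224.92303103 118.34577153]
 [383.92704892 105.27709355]]
shift [ 99.2 -66.1  88.6] twist -0.7 yaw -0.7 t 16.8 pos [ 0.5726 -0.0045  0.1549]
```

View pics/w6.png

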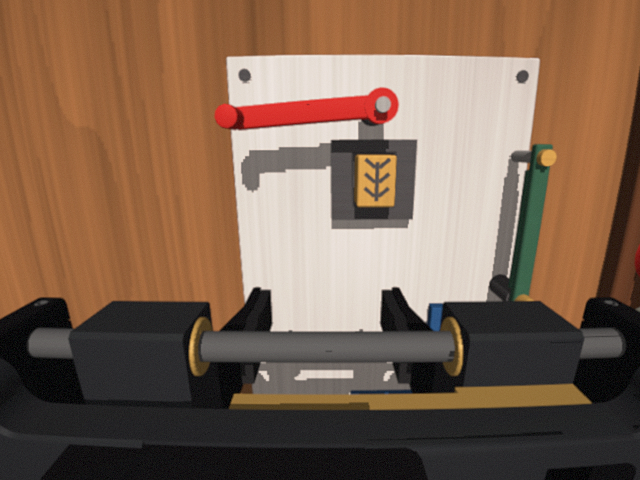

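The master sits in the pocket at (376,181) against a predicted (376,183), so it is seated. The knob is at (227,116), as predicted. Next I'll grip the knob lightly and swing the lever.

Request:
arm_command:
  steps:
    - [[0.35, 50, -33, 0, 0], [0.35, 99, -64, 10, 0], [0.35, 99, -64, 50, 0], [0.35, 99, -64, 80, 0], [0.35, 99, -64, 87, 0]]

```text
time_s: 17.58
eef_pos: [0.5081, 0.0991, 0.0627]
tcp_rot: [-0.001, 0.709, 0.705, -0.002]
wrist_force: [-0.1, -0.1, -0.4]
opening: 0.0567
grip_force: 0.0
```

Request:
arm_command:
  steps:
    - [[1, 0, 0, 0, 0], [1, 0, 0, 0, 0], [1, 0, 0, 0, 0], [1, 0, 0, 0, 0], [1, 0, 0, 0, 0]]
  grip_force: 8

```text
time_s: 18.2
eef_pos: [0.5083, 0.0983, 0.0646]
tcp_rot: [-0.001, 0.71, 0.704, -0.001]
wrist_force: [-0.1, 0.1, 6.5]
opening: 0.0156
grip_force: 8.0
```

Run:
```python
from h import *
o=get_obs();print(o['opening'],o['grip_force'],o['wrist_force'])
p=np.array([.613,.1025]);k=o['eef_pos'][:2];M=Rq(o['tcp_rot']).as_matrix()
a0=np.arctan2(*(k-p)[::-1])%(2*np.pi);print(k,np.linalg.norm(k-p),np.degrees(a0))
for f in np.linspace(0,1,15)[1:]:
    a=a0+f*(1.5*np.pi+.03-a0);t=p+.105*np.array([np.cos(a),np.sin(a)]);d=M.T@np.array([*(t-k),0])*1000;print(round(np.degrees(a),1),d[:2].round(1))
```

```text
0.01558739000362206 8.003968745470047 [-0.09715734  0.13548356  6.48256623]
[0.50830313 0.09830353] 0.10478094066727568 182.29530400463727
188.7 [-11.6   1. ]
195.1 [-23.1   3.5]
201.5 [-34.2   7.2]
207.8 [-44.8  12.2]
214.2 [-54.7  18.3]
220.6 [-64.   25.5]
227.0 [-72.3  33.7]
233.4 [-79.8  42.7]
239.8 [-86.1  52.5]
246.2 [-91.3  63. ]
252.6 [-95.4  74. ]
258.9 [-98.2  85.4]
265.3 [-99.7  97. ]
271.7 [-99.9 108.7]
```

Request:
arm_command:
  steps:
    - [[1, -11.5, 1, -2, 0], [1, -23, 3.5, -2, 0], [1, -34, 7, -2, 0], [1, -45, 12, -2, 0], [1, -55, 18, -2, 0]]

```text
time_s: 18.82
eef_pos: [0.5272, 0.0422, 0.0666]
tcp_rot: [-0.0, 0.71, 0.704, -0.0]
wrist_force: [0.7, 2.0, -4.1]
opening: 0.0154
grip_force: 8.0
```

Request:
arm_command:
  steps:
    - [[1, -9, 7.5, 0, 0], [1, -17.5, 15.5, 0, 0], [1, -25, 24.5, 0, 0], [1, -31, 34.5, 0, 0], [1, -36.5, 45, 0, 0]]

```text
time_s: 19.45
eef_pos: [0.5717, 0.0045, 0.0665]
tcp_rot: [0.0, 0.71, 0.704, -0.001]
wrist_force: [-3.6, -1.3, -0.4]
opening: 0.0157
grip_force: 8.0
```

Request:
arm_command:
  steps:
    - [[1, -4, 11, 0, 0], [1, -7, 22, 0, 0], [1, -8.5, 34, 0, 0], [1, -8.5, 45, 0, 0], [1, -8.5, 49, 0, 0]]

```text
time_s: 20.08
eef_pos: [0.6183, -0.0028, 0.066]
tcp_rot: [-0.002, 0.71, 0.704, -0.002]
wrist_force: [-15.9, -2.2, 9.1]
opening: 0.0259
grip_force: 8.0
```

Run:
```python
from h import *
o=get_obs();print(o['opening'],o['grip_force'],o['wrist_force'],o['eef_pos'])
```

```text
0.025853154287214835 8.009222745895386 [-15.93279154  -2.23841346   9.0644149 ] [ 0.61834576 -0.00275273  0.06600728]
```

The 16 N reaction in x means the lever is on its end stop. I'll release, lift and look.

Request:
arm_command:
  steps:
    - [[0.45, 0, -3, 0, 0], [0.45, 0, -5, 0, 0], [0.45, 0, -5, 0, 0], [0.45, 0, -5, 0, 0], [0.45, 0, -5, -20, 0]]

```text
time_s: 20.7
eef_pos: [0.6145, -0.0025, 0.0861]
tcp_rot: [-0.001, 0.71, 0.704, -0.001]
wrist_force: [0.1, -0.5, 0.3]
opening: 0.0473
grip_force: 0.0
```

Request:
arm_command:
  steps:
    - [[0.45, 0, 0, -40, 0], [0.3, -30, 0, -80, 0], [0.1, -70, 0, -80, 0], [0, -120, 0, -80, 0], [0, -120, 0, -80, 0]]

```text
time_s: 21.32
eef_pos: [0.6139, -0.1283, 0.1686]
tcp_rot: [0.002, 0.712, 0.702, -0.0]
wrist_force: [-0.2, 0.9, 1.0]
opening: 0.08
grip_force: 0.0
```

Run:
```python
from h import *
o=get_obs();im=snap('wrist','w7.png');snap('top','top7.png');c=cam('wrist',o)
print('pred knob shut, piv, master, corner',proj(c,[[.612,-.003,.08],[.613,.1025,.08],[.613,.0485,.048],[.671,-.173,.024]]).round(1).tolist())
cv2.imwrite('pics/w7c.png',im[:,:,::-1])
go((.51,-.24,.15),0,o)
```

```text
pred knob shut, piv, master, corner [[319.6, 78.4], [317.9, -99.8], [320.3, 12.0], [385.5, 281.5]]
shift [-113.2 -102.3   18.7] twist -0.9 yaw -0.9 t 21.32 pos [ 0.6139 -0.1283  0.1686]
```

View pics/w7.png

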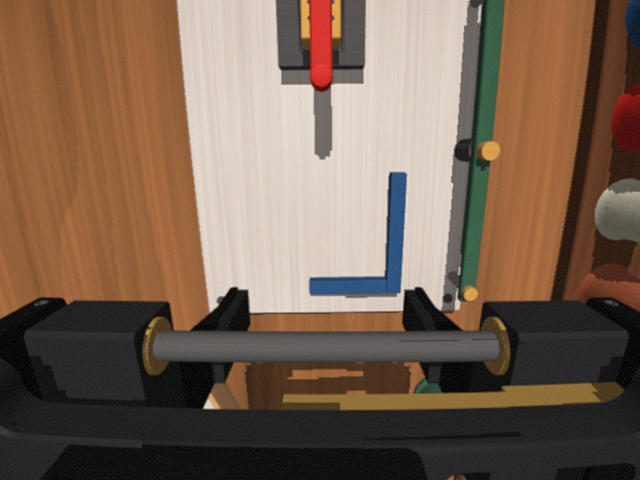

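The knob is at (321,76) against a predicted (320,78), so the lever is shut along −y over the master. The stop's inner corner shows at about (387,277), and the long face runs up to (391,173). Next is the block.

Request:
arm_command:
  steps:
    - [[0, -47, -34, 5, -5], [0, -94, -68, 10, -10], [0, -141, -103, 15, -15], [0, -189, -137, 19, -20], [0, -189, -137, 19, -22]]

```text
time_s: 22.05
eef_pos: [0.4733, -0.3137, 0.1484]
tcp_rot: [0.0, 0.564, 0.826, -0.0]
wrist_force: [1.5, 1.2, -0.4]
opening: 0.0866
grip_force: 0.0
```

Request:
arm_command:
  steps:
    - [[0, 0, 0, 0, 0], [0, 0, 0, 0, 0], [0, 0, 0, 0, 0], [0, 0, 0, 0, 0], [0, 0, 0, 0, 0]]
  grip_force: 30

```text
time_s: 22.68
eef_pos: [0.4761, -0.3103, 0.1475]
tcp_rot: [-0.0, 0.562, 0.827, -0.0]
wrist_force: [0.2, -0.3, 0.3]
opening: 0.0871
grip_force: 0.0
```

Run:
```python
from h import *
o=get_obs();im=snap('wrist','w8.png');c=cam('wrist',o);go((.473,-.315,.15),21.2,o)
h=cv2.cvtColor(im,cv2.COLOR_RGB2HSV)
P=proj(c,[[.4734,-.315,.036]])[0];print('pred',P)
m=((h[:,:,1]<70)&(h[:,:,2]>170)).astype(np.uint8);m[295:]=0
n,l,s,ce=cv2.connectedComponentsWithStats(m)
for i in range(1,n):
    if s[i,4]>400:
        r=cv2.minAreaRect(np.argwhere(l==i)[:,::-1].astype(np.float32));bp=cv2.boxPoints(r);w=np.array([at_z(c,p,.036) for p in bp])
        print(s[i],ce[i],w[:,:2].round(4).tolist(),w.mean(0).round(4),[np.linalg.norm(w[j]-w[j-1]).round(4) for j in range(4)])
# corner from w7 (pose of that moment)
o7=dict(eef_pos=np.array([.6139,-.1283,.1686]),tcp_rot=np.array([.002,.712,.702,0]))
c7=cam('wrist',o7);q=[at_z(c7,p,.024)[:2] for p in[(391,173),(387,277),(311,278)]];print('stops',np.round(q,4).tolist())
print('knob7',at_z(c7,(321,76),.08))
```

```text
shift [-3.3 -4.7 -2.5] twist 0.4 yaw 21.6 t 22.68 pos [ 0.4761 -0.3103  0.1475]
pred [320.34927053 251.63966961]
[  389     0   251   242 39333] [529.67269214  96.89560928] [[0.4884, -0.2155], [0.4895, -0.0591], [0.6955, -0.0326], [0.7155, -0.2122]] [ 0.5972 -0.1298  0.036 ] [np.float64(0.2271), np.float64(0.1564), np.float64(0.2077), np.float64(0.1807)]
[  14  172   74   94 2203] [ 50.10621879 220.12074444] [[0.2092, -0.355], [0.2273, -0.3355], [0.287, -0.3906], [0.2693, -0.4124]] [ 0.2482 -0.3734  0.036 ] [np.float64(0.0831), np.float64(0.0266), np.float64(0.0813), np.float64(0.028)]
[ 296  210   51   81 3936] [320.97027439 249.48551829] [[0.4424, -0.2895], [0.4799, -0.2747], [0.5066, -0.3391], [0.4664, -0.355]] [ 0.4738 -0.3146  0.036 ] [np.float64(0.0697), np.float64(0.0403), np.float64(0.0697), np.float64(0.0432)]
stops [[0.6728, -0.0707], [0.6727, -0.1684], [0.5998, -0.1683]]
knob7 [ 0.61313887 -0.00168235  0.08      ]
```

View pics/w8.png

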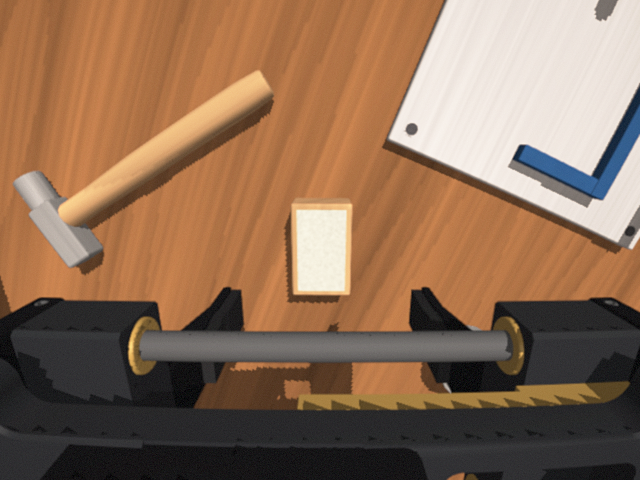

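The beech block is at (321,249). It is aligned with the tool and clear of the hammer. I'll descend and grip its 50 mm width.

Request:
arm_command:
  steps:
    - [[0, -3, -3.5, 50, -0.4], [0, -3, -3.5, 95, -0.4], [0, -3, -3.5, 122, -0.4], [0, -3, -3.5, 131, -0.4], [0, -3, -3.5, 131, -0.4]]

```text
time_s: 23.35
eef_pos: [0.4739, -0.3147, 0.0168]
tcp_rot: [-0.0, 0.56, 0.829, -0.0]
wrist_force: [1.0, -0.0, 0.4]
opening: 0.0869
grip_force: 0.0
```

Request:
arm_command:
  steps:
    - [[1, 0, 0, 0, 0], [1, 0, 0, 0, 0], [1, 0, 0, 0, 0], [1, 0, 0, 0, 0], [1, 0, 0, 0, 0]]

```text
time_s: 23.98
eef_pos: [0.4739, -0.3146, 0.0167]
tcp_rot: [0.0, 0.56, 0.829, 0.0]
wrist_force: [-0.6, 0.8, 2.3]
opening: 0.0498
grip_force: 30.0
```

Request:
arm_command:
  steps:
    - [[1, 0, 0, 0, 0], [1, 0, 0, 0, 0], [1, 0, 0, 0, 0], [1, 0, 0, -5, 0], [1, 0, 0, -15, 0]]

```text
time_s: 24.6
eef_pos: [0.4734, -0.3144, 0.0316]
tcp_rot: [-0.001, 0.56, 0.829, -0.0]
wrist_force: [0.3, -0.8, -1.4]
opening: 0.0496
grip_force: 30.0
```

Request:
arm_command:
  steps:
    - [[1, 0, 0, -30, 0], [1, 0, 0, -60, 0], [1, 0, 0, -60, 7], [1, 0, 0, -60, 15], [1, 0, 0, -60, 22]]

```text
time_s: 25.22
eef_pos: [0.4739, -0.3146, 0.0922]
tcp_rot: [0.0, 0.709, 0.705, 0.0]
wrist_force: [0.8, -0.0, -2.8]
opening: 0.0498
grip_force: 30.0
```

Run:
```python
from h import *
o=get_obs();print(o['opening'],o['grip_force'],o['wrist_force'],o['wrist_torque']);go((.672-.025-.008,-.171+.04+.008,.09),-.3,o)
im=snap('wrist','w9.png');h=cv2.cvtColor(im,cv2.COLOR_RGB2HSV);c=cam('wrist',o)
m=((h[:,:,1]<70)&(h[:,:,2]>170)).astype(np.uint8);m[330:]=0;m[:,:270]=0;m[:,390:]=0
for r in range(225,330,6):
    xs=np.nonzero(m[r])[0]; print(r,(xs.min(),xs.max()) if len(xs) else None)
K,D,_=c;Vi=np.linalg.inv(np.array(camera_params('wrist')['hand_eye']))
print(proj((K,D,Vi),np.array([[40,-25,-20],[40,25,-20],[34,-19,-20],[34,19,-20]])/1000).round(1).tolist())
```

```text
0.04981669678203547 29.950839579105377 [ 0.83513873 -0.01864097 -2.77178688] [-0.05652866  0.03798417  0.02718991]
shift [192.5 164.1   2.3] twist -0.0 yaw -0.3 t 25.23 pos [ 0.4739 -0.3146  0.0922]
225 None
231 None
237 None
243 None
249 None
255 (np.int64(281), np.int64(372))
261 (np.int64(281), np.int64(372))
267 (np.int64(281), np.int64(371))
273 (np.int64(281), np.int64(371))
279 (np.int64(281), np.int64(371))
285 (np.int64(282), np.int64(371))
291 (np.int64(282), np.int64(370))
297 (np.int64(282), np.int64(370))
303 (np.int64(282), np.int64(370))
309 (np.int64(282), np.int64(369))
315 (np.int64(283), np.int64(369))
321 (np.int64(283), np.int64(369))
327 (np.int64(283), np.int64(368))
[[267.6, 243.6], [383.3, 243.5], [282.0, 256.8], [369.0, 256.7]]
```

Request:
arm_command:
  steps:
    - [[1, 38, 33, 0, 0], [1, 77, 66, 0, 0], [1, 116, 99, 0, 0], [1, 155, 132, 0, 0], [1, 192, 164, 0, 0]]

```text
time_s: 25.9
eef_pos: [0.6391, -0.1211, 0.092]
tcp_rot: [0.0, 0.707, 0.708, 0.0]
wrist_force: [0.4, -0.5, -0.4]
opening: 0.0491
grip_force: 30.0
```

Request:
arm_command:
  steps:
    - [[1, 0, 0, 0, 0], [1, 0, 0, 25, 0], [1, 0, 0, 45, 0], [1, 0, 0, 56, 0], [1, 0, 0, 58, 0]]

```text
time_s: 26.52
eef_pos: [0.6375, -0.123, 0.0329]
tcp_rot: [-0.0, 0.708, 0.707, -0.0]
wrist_force: [0.1, -0.8, -0.7]
opening: 0.0499
grip_force: 30.0
```

Request:
arm_command:
  steps:
    - [[1, 0, 0, 0, 0], [1, 0, 0, 1, 0], [1, 0, 0, 2, 0], [1, 0, 0, 2, 0], [1, 0, 0, 2, 0]]

```text
time_s: 27.15
eef_pos: [0.6381, -0.1227, 0.0317]
tcp_rot: [0.0, 0.707, 0.707, 0.0]
wrist_force: [0.2, -0.3, -1.1]
opening: 0.0496
grip_force: 30.0
```

Run:
```python
from h import *
o=get_obs();print(o['opening'],o['grip_force'],o['wrist_force'],o['wrist_torque']);go((.672-.025,-.171+.04,.0287),-.3,o)
im=snap('wrist','w10.png')
```

```text
0.049594503641749166 29.954984486103058 [ 0.16596771 -0.26519669 -1.08573282] [-0.09123696  0.03215831  0.01781741]
shift [-8.3  8.9  3. ] twist 0.2 yaw -0.1 t 27.15 pos [ 0.6381 -0.1227  0.0317]
```

Request:
arm_command:
  steps:
    - [[1, 0, 0, 1, 0], [1, 0, 2, 2, 0], [1, 0, 4, 2, 0], [1, 0, 6, 2, 0], [1, 0, 8, 2, 0]]

```text
time_s: 27.82
eef_pos: [0.6463, -0.1227, 0.0296]
tcp_rot: [0.0, 0.707, 0.707, -0.0]
wrist_force: [-0.3, -0.4, -1.8]
opening: 0.0496
grip_force: 30.0
```

Request:
arm_command:
  steps:
    - [[1, -2, 0.5, 0, 0], [1, -4, 1, 0, 0], [1, -6, 1, 0, 0], [1, -7, 1, 0, 0], [1, -7, 1, 0, 0]]

```text
time_s: 28.45
eef_pos: [0.6469, -0.13, 0.0296]
tcp_rot: [-0.0, 0.708, 0.707, -0.0]
wrist_force: [-0.2, 0.2, -1.6]
opening: 0.0497
grip_force: 30.0
```

Request:
arm_command:
  steps:
    - [[1, 0, 0.5, 0, 0], [1, 0, 1, 0, 0], [1, 0, 1.5, 0, 0], [1, 0, 2, 0, 0], [1, 0, 2, 0, 0]]

```text
time_s: 29.08
eef_pos: [0.6471, -0.13, 0.0291]
tcp_rot: [-0.001, 0.708, 0.707, -0.001]
wrist_force: [-8.6, -0.0, 2.9]
opening: 0.0501
grip_force: 29.9
```

Request:
arm_command:
  steps:
    - [[1, -0.5, 0, 0, 0], [1, -1, 0, 0, 0], [1, -1.5, 0, 0, 0], [1, -2, 0, 0, 0], [1, -2, 0, 0, 0]]

```text
time_s: 29.7
eef_pos: [0.6471, -0.1301, 0.029]
tcp_rot: [-0.002, 0.707, 0.707, -0.001]
wrist_force: [-10.0, 4.2, 3.9]
opening: 0.0497
grip_force: 29.9
```

Request:
arm_command:
  steps:
    - [[1, -0.5, 0, 0.3, 0], [1, -1, 0, 0.6, 0], [1, -1.5, 0, 0.6, 0], [1, -1.5, 0, 0.6, 0], [1, -1.5, 0, 0.6, 0]]

```text
time_s: 30.32
eef_pos: [0.6472, -0.1301, 0.029]
tcp_rot: [-0.003, 0.707, 0.707, -0.0]
wrist_force: [-13.0, 8.7, 10.1]
opening: 0.0496
grip_force: 29.9
```

Request:
arm_command:
  steps:
    - [[1, 0, 0, 0, 0], [1, 0, 0, 0, 0], [1, 0, 0, 0, 0], [1, 0, 0, 0, 0], [1, 0, 0, 0, 0]]

```text
time_s: 30.95
eef_pos: [0.6472, -0.1301, 0.0289]
tcp_rot: [-0.003, 0.707, 0.708, -0.0]
wrist_force: [-13.0, 8.1, 10.1]
opening: 0.0494
grip_force: 29.9
```

Run:
```python
from h import *
o=get_obs();print(o['wrist_force'],o['wrist_torque'],o['eef_pos'],o['tcp_rot'])
im=snap('wrist','w11.png');cv2.imwrite('pics/w11c.png',cv2.resize(im[0:400,180:500,::-1],None,fx=1.5,fy=1.5))
snap('top','top11.png')
```

```text
[-12.97180844   8.1436637   10.09892029] [1.76988141 2.90374341 0.36378817] [ 0.64721054 -0.13014253  0.02892454] [-3.11733315e-03  7.06696460e-01  7.07509990e-01 -9.59460168e-05]
```

View pics/w11c.png

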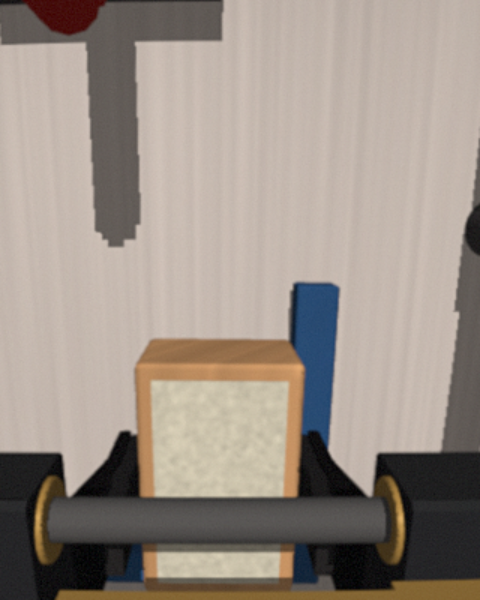

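The block is square against the long stop at (298,330), and the lever is still shut. The y reaction could be friction alone, so I'll relieve x and z and test the short-stop contact.

Request:
arm_command:
  steps:
    - [[1, 0, -1, -0.6, 0], [1, 0, -2, -1, 0], [1, 0, -2.3, -1, 0], [1, 0, -2.3, -1, 0], [1, 0, -2.3, -1, 0]]

```text
time_s: 31.68
eef_pos: [0.647, -0.1314, 0.0296]
tcp_rot: [-0.001, 0.707, 0.707, 0.001]
wrist_force: [-0.4, 6.6, -4.5]
opening: 0.0502
grip_force: 29.9
```

Request:
arm_command:
  steps:
    - [[1, -0.5, 0, 0, 0], [1, -1, 0, 0, 0], [1, -1.5, 0, 0, 0], [1, -1.5, 0, 0, 0], [1, -1.5, 0, 0, 0]]

```text
time_s: 32.3
eef_pos: [0.647, -0.1314, 0.0296]
tcp_rot: [-0.001, 0.707, 0.707, 0.001]
wrist_force: [-1.8, 8.9, -2.1]
opening: 0.0494
grip_force: 29.9
```

The block moved 1.3 mm and now bears on the short stop. I'll load y first, then x, then lightly z.

Request:
arm_command:
  steps:
    - [[1, -1, 0, 0, 0], [1, -2, 0, 0.2, 0], [1, -3, 0.5, 0.4, 0], [1, -3, 1.2, 0.7, 0], [1, -3, 1.8, 1, 0]]

```text
time_s: 32.92
eef_pos: [0.6472, -0.1315, 0.029]
tcp_rot: [-0.004, 0.706, 0.708, 0.001]
wrist_force: [-15.6, 18.1, 16.1]
opening: 0.0498
grip_force: 30.0
```

Request:
arm_command:
  steps:
    - [[1, 0, 0, 0, 0], [1, 0, 0, 0, 0], [1, 0, 0, 0, 0], [1, 0, 0, 0, 0], [1, 0, 0, 0, 0]]

```text
time_s: 33.55
eef_pos: [0.6472, -0.1315, 0.0291]
tcp_rot: [-0.004, 0.706, 0.708, 0.001]
wrist_force: [-14.6, 18.8, 12.8]
opening: 0.05
grip_force: 30.0
```

Run:
```python
from h import *
o=get_obs();print(o['wrist_force'],o['wrist_torque'],o['grip_force'],np.abs(o['joint_velocities']).max())
print(sign_off())
```

```text
[-14.62197198  18.83210205  12.83643074] [4.0266866  3.18188012 0.03475237] 29.980190992355347 0.0023570774491555846
the job is handed in; nothing more can be done
None
```

The job is handed in after about 34 s of robot time: the master is seated, the lever is on its end stop, and the beech block is still gripped and pressed into the corner, with about 15 N of arm push towards the long stop and 19 N towards the short one (the judge's verdict was not shown).

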